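# Try, free and hold open the lid of a plaster caster's damp box

## Task

Hold the plywood damp box open so that the plaster casts in it can be lifted out. First tug the lid up by its bar handle, before pushing the black catch slide, to find out whether the worn catch has caught; if it has, push the slide all the way along to free it. Then raise the lid to about 45 degrees and finish while still holding it there by the handle, with the plaster block and the jar band beside the box left where they are.

Things in the scene. Friction and masses are not known exactly. Their poses are not given: they have to be found in the camera images.
- chest: Plywood damp box fixed to the bench, 200 (x) x 260 (y) x 100 mm high without its lid. Origin: centre of its underside. Its +x points from the hinge side (nearest the robot) to the catch side (away from the robot), +y along its width, z up. Its lid is 10 mm plywood, top face 110 mm above the bench when shut, and ends flush with the +x wall.
- lid (a joint): Lid angle in rad: 0 shut, 0.785 is 45 degrees, stop 1.9; the catch side rises. The lid (about 0.4 kg with handle) falls shut when let go. If caught, it lifts only about 0.036 rad (6 mm at the handle), then is stopped hard; if not, it opens against its weight alone (2 to 3 N at the handle). Whether it is caught differs from start to start and cannot be seen.
- handle (a point): Round steel bar on the lid: 10 mm thick, 110 mm long along the chest's y, a post at each end, clear below between them. Origin: middle of the bar's axis, 40 mm above the lid's top face; 165 mm from the hinge line towards the catch side and 50 mm above it when shut. Axes as the chest's when shut; they turn with the lid (x tips up as it opens).
- lid_hinge (a point): Middle of the lid's hinge line, which runs along the chest's y on the box's rim on the robot's side, 100 mm above the bench. Axes as the chest's.
- slide_top (a point): Top centre of the catch slide's black knob: 14 x 14 mm, standing 30 mm up out of the top of the catch case. Origin at its top, 138 mm above the bench; axes as the chest's. Before it is pushed it stands about 30 mm to the chest's -y side of mid-width and 30 mm beyond the lid's edge.
- slide (a joint): Travel of the catch slide in m along the chest's +y: starts at 0 to 0.003, end stop at 0.022. It moves against 2 to 4 N of friction and stays where it is left. Pushed to its end stop (past 0.020) it has freed a caught catch, which then stays free; pushing it when the catch is free does nothing.
- plaster_block: Bystander: loose block of cast plaster 90 x 70 x 45 mm beside the box. Origin: centre of its underside.
- jar_band: Bystander: loose brass jar band, 90 mm across and 14 mm high, lying flat beside the box. Origin: centre of its underside.
- case_top (a point): Centre of the top of the dark steel catch case on the outside of the box's +x wall: 48 mm in x, 100 mm in y, top 108 mm above the bench. Axes as the chest's. A thin steel tongue on the lid's edge dips into it at mid-width, standing 3 mm above the lid's top.

How it is judged (in metres and radians):
On the way, in this order (a step that is already met when the one before it is completed fails the run):
1. the lid is tugged up off its rim by the robot (over 0.02 rad) while the catch slide has not yet been pushed (under 6 mm) (value of joint lid above 0.02 rad and value of joint slide below 0.006 m and contact force between the fingers and lid_c3 above 0.5 N), for 0.1 s.
2. the lid is raised past 0.55 rad by its handle (value of joint lid above 0.55 rad and contact force between the fingers and lid_c3 above 0.5 N), for 0.2 s.
At the end, for the whole second after the job is handed in: The lid is held still (under 0.1 rad/s) at 0.55 to 1.02 rad (about 45 degrees, give or take 13) by the fingers on its handle (over 0.5 N); plaster block and jar band are within 30 mm of where they began (all of step 2 and value of joint lid below 1.02 rad and velocity of joint lid between -0.1 and 0.1 rad/s and distance of each of plaster_block, jar_band from where it was at the start of the episode below 0.03 m); the arm keeps its last pose, push and grip.
It fails at once if a bystander is knocked more than 40 mm away (distance of any of plaster_block, jar_band from where it was at the start of the episode above 0.04 m).
It also fails if it takes over 51 s, if anything falls off the work surface, if the arm or the gripper's body presses on something with over 40 N, if the wrist force passes 120 N, or if a joint passes its speed limit or range.

## Robot

A 6-joint arm with a two-finger parallel gripper is mounted at the origin on the work surface. World frame = base frame: x ahead of the robot, y to its left, z up, the work surface at z = 0. Lengths are in mm, angles in rad, forces in N, time in s.
With the tool pointing down it reaches from about 350 to 975 mm from the base axis. Payload 7.1 kg.
Tool frame: the origin (TCP) lies midway between the tips of the shut fingers; the grasp point (between the pads) lies 19 mm behind it (ctrl.grip_depth is the distance from the TCP to the grasp point, in mm); z points along the fingers, y is the line along which they close (so a half turn about z gives the same grasp; the last joint's range is limited). The gripper opens to 88 mm and grips with 3 to 60 N. Pads are 20 mm wide; open, the fingers measure 115 mm over their backs; the gripper's body (75 mm by 178 mm) begins 61 mm behind the grasp point.
Start: joints at [-1.32, 0.423, 1.63, -0, 1.089, -0.019], TCP at [166.605, -602.368, 191.675] pointing down, gripper open.
Joint ranges: [-3, 3], [-0.9, 2.11], [0.09, 2.58], [-1.31, 4.45], [0.11, 2.69], [-2.54, 2.54]. Speed limits (rad/s): [2.39, 2.39, 3.01, 3.14, 3.14, 3.14].

## Interface

Orientations are given as a rotation vector (axis times angle).
In Python, from workcell import ctrl, cams gives the robot as it stands.
- The arm moves only by the tool move_arm, never from a script. Its argument "steps" is a list of rows, each a list of 3 entries, a list of its own where there are three numbers: the shift along the tool's x, y, z in units of 25 mm (1.0 is 25 mm), then the turn about the tool's z in units of 5 degrees (1.0 is 5 degrees), then the closure, from 0 (fully open) to 1 (shut). A call has 1 to 20 rows; each row shifts and turns the commanded pose from where the row before left it, along the tool's axes as they then stand; what a row does not reach is not made up. A row lasts 1/12 s, in which the tool goes at most 41.7 mm and 7.16 degrees, less where a joint would pass 70% of its speed; a pose out of reach is approached as far as the arm can. A call is refused whole if a number of a shift passes 1 or a number of a turn 1, either way. A call with a gripper value outside its range is refused whole. The fingers move at their own pace and stop on an object; the grip force is fixed at half the most. Time passes only in rows, so rows that do not move let the fingers close. It gives the time, the measured TCP pose, the force, the opening and the grip force at its end, in the units of the state.
- ctrl.get_obs(): the state, without advancing time (a new reading comes with each control period).
- cams.get_image(name): name is "side" or "top" or "wrist"; returns a dict with "image" (420x560x3 uint8, red, green, blue), "camera_matrix" (3x3 intrinsics, pixels), "xyz" and "rotation" of the camera in the world; the wrist camera has in their place "mount" (4x4, takes a point from camera to tool coordinates, whose origin is the TCP and whose axes are the flange's). Camera axes: x right, y down, z forward; pixel columns grow to the right and rows downward; lengths in mm; the calibration is good to about 2 mm. A picture is of the moment at which its call begins: read the wrist's pose just before it. There is no depth.
- ctrl.close_job(): hands the job in; it is judged then, once.
Trained networks look in the newest picture that a camera, given by its name, has taken for a name from the list of things; names that differ only in an ending like _2 or _b are one class to them, and where a whole thing is asked for, a point or a joint stands for the part that bears it (a point fixed in the world has none). Each returns a list of dicts, best first, with "p" (0 to 1); they miss things now and then, are a little off and sometimes report something else, mostly with a low value. They report only what shows in the picture. A call takes as long as a camera call.
- cams.boxes_of(camera, thing): "rect" ([centre column, centre row, width, height] in pixels, round what is visible of it).
- cams.cut_out(camera, thing): "pixels" (420x560 bool, what is visible of it) and "rect" ([centre column, centre row, width, height] in pixels, round what is visible of it).
The state is a dict: "t": time; "qpos": joint angles; "qvel": joint speeds; "joint_torque": joint torques, N m; "ee_pos": TCP position; "orientation": TCP orientation; "ft_force": force on the tool from outside, world axes, zero at the start; "moment": the same for the moment, N m; "width": finger opening in mm; "grasp_force": force on a finger pad.
Only numpy, scipy, OpenCV 4.12 (cv2) and the standard library are available. Lean on these libraries where they do the work, as an engineer would, in place of code of your own. Each camera call takes 0.05 s, during which the arm holds its last target. There are 200 camera calls.

## Working session

There is one attempt and no reset: what is moved stays moved. The work goes in short steps, Python scripts to look and compute and a tool call to move; the robot and the scene stay as the last step left them, time stands still between calls to the robot, and variables do not carry over. Pictures are saved under pics/ and viewed, at most 10 in all, crops included, and the job is handed in when it is done.

Besides the shell and the picture viewer there is one more tool, called after "Request:" by a JSON object that holds its "method" and its "body", one argument or row to a line. move_arm: Moves the arm, as the interface text tells. Its arguments: {"type":"object","properties":{"steps":{"type":"array"}},"required":["steps"]}

```bash
ls; mkdir -p pics
python3 - <<'E'
from workcell import ctrl, cams
import cv2, numpy as np
o=ctrl.get_obs(); print({k:np.round(v,3).tolist() for k,v in o.items()}, ctrl.grip_depth)
ims=[]
for c in ("side","top"):
    d=cams.get_image(c); cv2.imwrite(f"pics/{c}0.png",d["image"][...,::-1])
    print(c,np.round(d["camera_matrix"],1).tolist(),np.round(d["xyz"],1),np.round(d["rotation"],4).tolist())
    for n in ("chest","lid","handle","slide_top","plaster_block","jar_band","case_top"):
        print(n,[(np.round(r["rect"]).tolist(),round(r["p"],2)) for r in cams.boxes_of(c,n)[:2]])
E
```

```text
pics
{'t': 0.0, 'qpos': [-1.32, 0.424, 1.631, -0.0, 1.089, -0.019], 'qvel': [-0.0, 0.002, -0.001, -0.0, -0.0, -0.001], 'joint_torque': [-0.003, -54.464, -27.367, 0.064, 0.023, -0.0], 'ee_pos': [166.47, -601.811, 190.929], 'orientation': [-3.112, -0.422, 0.0], 'ft_force': [-0.398, -0.3, -0.106], 'moment': [0.038, 0.009, -0.0], 'grasp_force': 0.0, 'width': 87.975} 18.700000000000003
side [[539.2, 0.0, 284.6], [0.0, 539.2, 211.0], [0.0, 0.0, 1.0]] [ 261.2 -676.6  886.9] [-2.3287, 0.4662, -0.1761]
chest [([281.0, 238.0, 150.0, 153.0], 0.84)]
lid [([281.0, 225.0, 148.0, 118.0], 0.95)]
handle [([282.0, 224.0, 151.0, 124.0], 0.69)]
slide_top [([342.0, 198.0, 7.0, 12.0], 0.53)]
plaster_block [([352.0, 318.0, 58.0, 50.0], 0.89)]
jar_band [([261.0, 172.0, 31.0, 17.0], 0.73)]
case_top [([282.0, 237.0, 150.0, 147.0], 0.64)]
top [[403.1, 0.0, 278.7], [0.0, 403.1, 206.5], [0.0, 0.0, 1.0]] [422.2  21.6 868.7] [-2.1189, 2.0778, -0.1516]
chest [([299.0, 222.0, 150.0, 142.0], 0.84)]
lid [([300.0, 229.0, 149.0, 120.0], 0.79), ([299.0, 219.0, 150.0, 141.0], 0.22)]
handle [([300.0, 227.0, 149.0, 121.0], 0.65)]
slide_top [([307.0, 158.0, 6.0, 6.0], 0.64), ([402.0, 210.0, 42.0, 48.0], 0.59)]
plaster_block [([404.0, 210.0, 40.0, 43.0], 0.58)]
jar_band [([192.0, 214.0, 38.0, 41.0], 0.96)]
case_top [([299.0, 222.0, 151.0, 140.0], 0.93)]
```

View images.

View pics/side0.png

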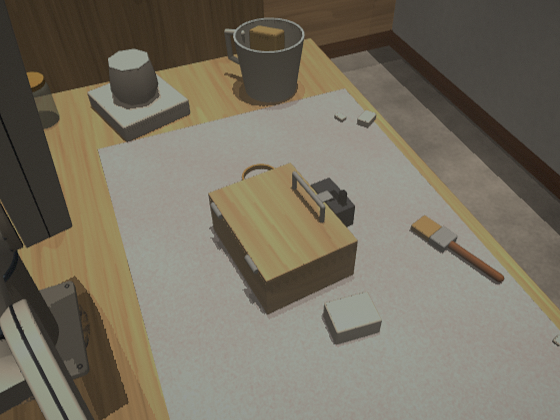

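View pics/top0.png

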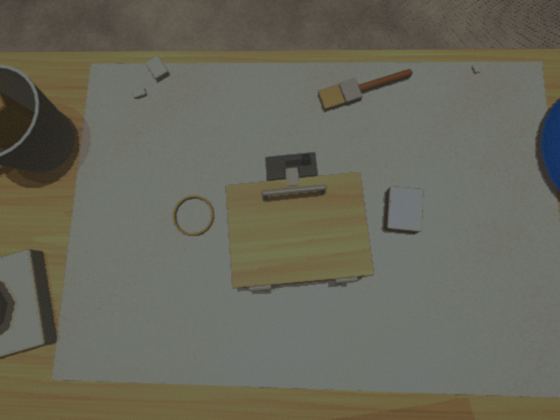

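Run:
```python
import cv2,numpy as np
s=cv2.imread("pics/side0.png")[160:235,270:370]; t=cv2.imread("pics/top0.png")[140:215,250:350]
f=lambda a:np.clip(cv2.resize(a,None,fx=8,fy=8,interpolation=cv2.INTER_CUBIC)*1.0,0,255)
a=cv2.convertScaleAbs(cv2.resize(s,None,fx=4,fy=4,interpolation=2),alpha=1.6); b=cv2.convertScaleAbs(cv2.resize(t,None,fx=4,fy=4,interpolation=2),alpha=2)
cv2.imwrite("pics/crop.png",np.hstack([a,b]))
```

```text
(no output)
```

View pics/crop.png

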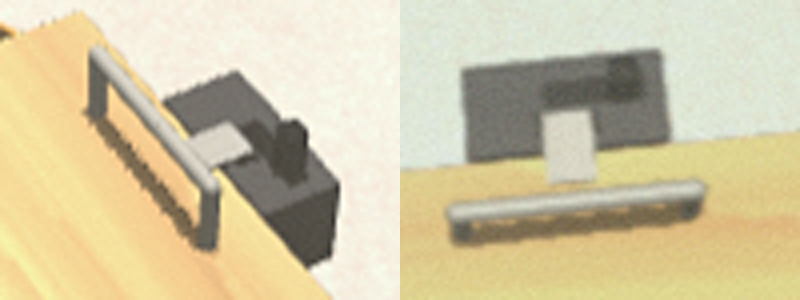

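```bash
cat > h.py <<'E'
import numpy as np, cv2
from scipy.spatial.transform import Rotation as R
P={"side":([539.2,284.6,211.0],[261.2,-676.6,886.9],[-2.3287,.4662,-.1761]),"top":([403.1,278.7,206.5],[422.2,21.6,868.7],[-2.1189,2.0778,-.1516])}
def ray(c,u,v):
    (f,cx,cy),x,r=P[c]; M=R.from_rotvec(r).as_matrix()
    return np.array(x),M@np.array([(u-cx)/f,(v-cy)/f,1])
def onz(c,u,v,z):
    x,d=ray(c,u,v); return x+d*(z-x[2])/d[2]
def tri(a,b):
    x1,d1=ray("side",*a);x2,d2=ray("top",*b)
    s=np.linalg.lstsq(np.c_[d1,-d2],x2-x1,rcond=None)[0]; p,q=x1+s[0]*d1,x2+s[1]*d2
    return (p+q)/2,np.linalg.norm(p-q)
E
python3 - <<'E'
from h import *
np.set_printoptions(precision=1,suppress=True)
A=((293.75,172.5),(263,192.5));B=((323.2,206.5),(325.5,187));K=((343,190.8),(305.8,156.5))
for n,p in (("A",A),("B",B),("K",K)): print(n,*tri(*p))
for n,p,z in (("A",A,150),("B",B,150),("K",K,138)): print(n,onz("side",*p[0],z),onz("top",*p[1],z))
for q in [(226,184),(361,173),(372,275),(232,287)]: print(onz("top",*q,110))
for q in [(210,194),(292,165),(356,240),(263,279)]: print(onz("side",*q,110))
print(onz("top",192,214,7),onz("top",404,210,45))
E
```

```text
A [588.2  87.6 149.1] 0.6227670114544795
B [600.2 -26.7 150.8] 1.9633520369156086
K [662.2   9.7 137.6] 1.6447330965968796
A [588.1  86.7 150. ] [587.6  87.6 150. ]
B [601.7 -26.  150. ] [599.5 -26.5 150. ]
K [662.9   9.4 138. ] [661.2   9.8 138. ]
[612.9 164.3 110. ]
[638.  -97.4 110. ]
[ 444.  -114.6  110. ]
[416.1 143.3 110. ]
[419.  134.5 110. ]
[612.  152.4 110. ]
[639.2 -96.7 110. ]
[ 442.5 -114.5  110. ]
[570.1 255.5   7. ] [ 578.9 -193.9   45. ]
```

Request:
{"method": "move_arm", "body": {
  "steps": [
    [[0.93,-0.79,-0.4],0,0.5],
    [[0.93,-0.79,-0.4],0,0.5],
    [[0.93,-0.79,0],0,0.5],
    [[0.93,-0.79,0],0,0.5],
    [[0.93,-0.79,0],0,0.5],
    [[0.93,-0.79,0],0,0.5],
    [[0.93,-0.79,0],0,0.5],
    [[0.93,-0.79,0],0,0.5],
    [[0.93,-0.79,0],0,0.5],
    [[0.93,-0.79,0],0,0.5],
    [[0.93,-0.79,0],0,0.5],
    [[0.93,-0.79,0],0,0.5],
    [[0.93,-0.79,0],0,0.5],
    [[0.93,-0.79,0],0,0.5],
    [[0.93,-0.79,0],0,0.5],
    [[0.93,-0.79,0],0,0.5],
    [[0.93,-0.79,0],0,0.5],
    [[0.93,-0.79,0],0,0.5],
    [[0.93,-0.79,0],0,0.5],
    [[0.93,-0.79,0],0,0.5]
  ]
}}

```text
t: 2.47
ee_pos: [510.3, -96.3, 211.9]
orientation: [3.113, 0.423, 0.001]
ft_force: [-0.2, -1.3, 0.4]
width: 44.1
grasp_force: 0.0
```

Request:
{"method": "move_arm", "body": {
  "steps": [
    [[0.93,-0.79,0],0,0.5],
    [[0.93,-0.79,0],0,0.5],
    [[0.93,-0.79,0],0,0.5],
    [[0.93,-0.79,0],0,0.5],
    [[0,0,0],-1,0.5],
    [[0,0,0],-1,0.5],
    [[0,0,0],-1,0.5],
    [[0,0,0],-1,0.5],
    [[0,0,0],-1,0.5],
    [[0,0,0],-1,0.5],
    [[0,0,0],-1,0.5],
    [[0,0,0],-1,0.5],
    [[0,0,0],-1,0.5],
    [[0,0,0],-1,0.5],
    [[0,0,0],-1,0.5],
    [[0,0,0],-1,0.5],
    [[0,0,0],-1,0.5],
    [[0,0,0],-1,0.5],
    [[0,0,0],-1,0.5],
    [[0,0,0],-1,0.5]
  ]
}}

```text
t: 4.13
ee_pos: [578.1, 3.2, 211.8]
orientation: [2.108, 2.329, 0.0]
ft_force: [-0.8, -0.2, -0.5]
width: 43.9
grasp_force: 0.0
```

Request:
{"method": "move_arm", "body": {
  "steps": [
    [[0.51,0.37,0],0,0.5],
    [[0.51,0.38,0],0,0.5],
    [[0,0,0.8],0,0.5],
    [[0,0,0.8],0,0.5],
    [[0,0,0.8],0,0.5],
    [[0,0,0.75],0,0.5],
    [[0,0,0],0,0.5],
    [[0,0,0],0,0.5]
  ]
}}

```text
t: 4.8
ee_pos: [594.3, 31.4, 132.2]
orientation: [-2.113, -2.323, 0.002]
ft_force: [0.8, 0.2, 0.9]
width: 43.8
grasp_force: 0.0
```

Run:
```python
from workcell import ctrl, cams
import cv2,numpy as np
a=cams.get_image("side")["image"][140:250,250:390]; b=cams.get_image("wrist")["image"]
a=cv2.convertScaleAbs(cv2.resize(a,(400,314),interpolation=2),alpha=1.6); b=cv2.resize(b,(400,300))
cv2.imwrite("pics/g.png",np.hstack([a[:300],cv2.convertScaleAbs(b,alpha=1.6)])[...,::-1])
```

```text
(no output)
```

View pics/g.png

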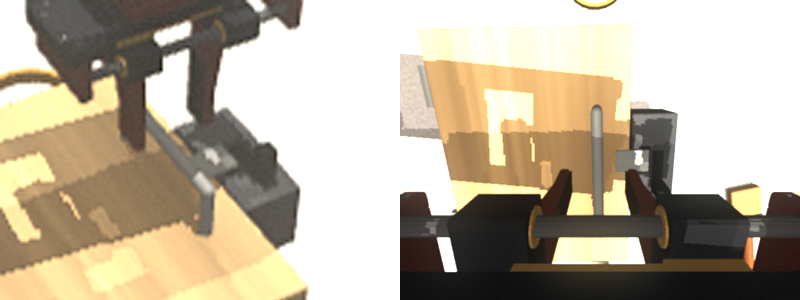

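The picture shows the bar (side view, about (150–205, 115–185)) running between the two fingers, centred between them in the wrist view at column ~597. Close on it, then tug gently.

Request:
{"method": "move_arm", "body": {
  "steps": [
    [[0,0,0],0,1],
    [[0,0,0],0,1],
    [[0,0,0],0,1],
    [[0,0,0],0,1],
    [[0,0,0],0,1],
    [[0,0,0],0,1]
  ]
}}

```text
t: 5.4
ee_pos: [594.4, 30.3, 133.2]
orientation: [2.113, 2.324, 0.0]
ft_force: [-0.9, 1.4, 0.3]
width: 7.6
grasp_force: 0.0
```

Request:
{"method": "move_arm", "body": {
  "steps": [
    [[0,0,-0.1],0,1],
    [[0,0,-0.1],0,1],
    [[0,0,0],0,1],
    [[0,0,0],0,1],
    [[0,0,0],0,1],
    [[0,0,0],0,1]
  ]
}}

```text
t: 5.9
ee_pos: [594.2, 30.4, 137.9]
orientation: [-2.113, -2.325, 0.0]
ft_force: [0.3, -0.4, 0.6]
width: 0.5
grasp_force: 0.0
```

Run:
```python
from workcell import ctrl, cams
import cv2,numpy as np
a=cams.get_image("side")["image"][140:250,250:390]; b=cams.get_image("wrist")["image"]; 
a=cv2.convertScaleAbs(cv2.resize(a,(400,314),interpolation=2),alpha=1.2); b=cv2.resize(b,(400,300))
cv2.imwrite("pics/g2.png",np.hstack([a[:300],b])[...,::-1])
for c in ("side","wrist"): print(c,[(np.round(r["rect"]).tolist(),round(r["p"],2)) for r in cams.boxes_of(c,"handle")[:2]])
o=ctrl.get_obs(); print(o["width"],o["grasp_force"],o["ft_force"],o["ee_pos"])
```

```text
side [([282.0, 224.0, 150.0, 121.0], 0.78), ([341.0, 197.0, 8.0, 12.0], 0.16)]
wrist [([191.0, 201.0, 316.0, 334.0], 0.74)]
0.5673595234447856 0.0 [ 0.00891682 -0.18823996  0.92980142] [594.27838662  30.38728632 137.85016213]
```

View pics/g2.png

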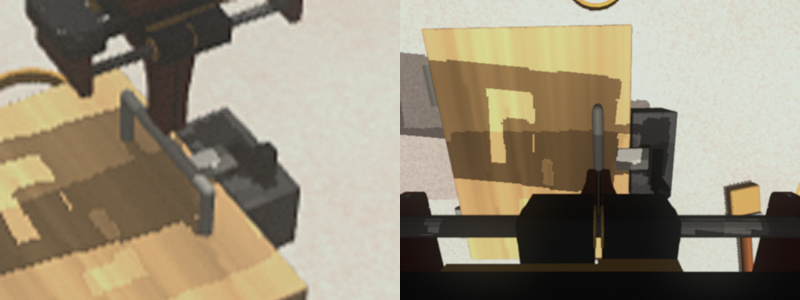

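```bash
cat >> h.py <<'E'
def wproj(d,ee,rv,p):
    T=np.array(d["mount"]); q=R.from_rotvec(rv).as_matrix().T@(np.array(p)-ee)
    c=np.linalg.inv(T)@np.r_[q,1]; k=d["camera_matrix"]@c[:3]; return k[:2]/k[2]
E
python3 - <<'E'
from h import *; from workcell import ctrl,cams
np.set_printoptions(precision=1,suppress=True)
o=ctrl.get_obs(); d=cams.get_image("wrist"); ee,rv=o["ee_pos"],o["orientation"]
print(rv,np.array(d["mount"]),d["camera_matrix"])
for n,p in dict(tcp=ee,A=(588,87.6,150),B=(600,-27,150),lid1=(612.5,160,110),lid2=(416.1,143,110),lid2b=(419,134,110),K=(662,10,138)).items():print(n,wproj(d,ee,rv,p))
f=d["camera_matrix"]
M=R.from_rotvec(P["side"][2]).as_matrix()
for p in (ee,ee+[0,0,15],(594,30.5,150),(594,30.5,110)):
    c=M.T@(np.array(p)-P["side"][1]); print("side",539.2*c[:2]/c[2]+[284.6,211])
cv2.imwrite("pics/w.png",cv2.convertScaleAbs(d["image"][100:300,180:420,::-1],alpha=1.6))
E
```

```text
[-2.1 -2.3  0. ] [[   0.    -1.    -0.3   72.7]
 [   1.     0.    -0.     1.9]
 [   0.    -0.3    1.  -193. ]
 [   0.     0.     0.     1. ]] [[295.9   0.  277.5]
 [  0.  295.9 208.6]
 [  0.    0.    1. ]]
tcp [275.  235.6]
A [273.3 153. ]
B [275.3 318.4]
lid1 [320.5  42.4]
lid2 [26.  39.4]
lid2b [32.  54.6]
K [366.3 270.7]
side [307.6 193.4]
side [307.7 188. ]
side [307.6 189. ]
side [307.2 203.3]
```

View pics/w.png

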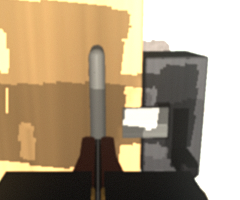

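Run:
```python
from h import *
M=R.from_rotvec(P["side"][2]).as_matrix()
def s(p):
    c=M.T@(np.array(p)-P["side"][1]); return 539.2*c[:2]/c[2]+[284.6,211]
for x in (566,572,618,624):
  for z in (132,145,155): print(x,z,np.round((s((x,31,z))-[250,140])*2.857))
import cv2
a=cv2.imread("pics/g.png")[60:260,80:280]; b=cv2.imread("pics/g2.png")[60:260,80:280]
cv2.imwrite("pics/z.png",cv2.resize(np.hstack([a,b]),(800,400),interpolation=2))
```

```text
566 132 [127. 169.]
566 145 [127. 156.]
566 155 [127. 145.]
572 132 [135. 167.]
572 145 [135. 153.]
572 155 [135. 143.]
618 132 [195. 149.]
618 145 [195. 136.]
618 155 [196. 125.]
624 132 [202. 147.]
624 145 [203. 133.]
624 155 [204. 123.]
```

View pics/z.png

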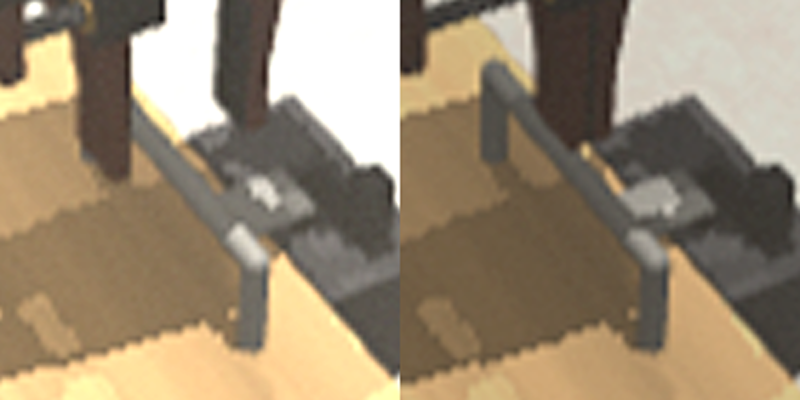

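Request:
{"method": "move_arm", "body": {
  "steps": [
    [[0,0,-0.4],0,0.5],
    [[0,0,0],0,0.5],
    [[0,0,0],0,0.5],
    [[0,0,0],0,0.5],
    [[0,0,0],0,0.5],
    [[0,0,0],0,0.5],
    [[0,0,0],0,0.5],
    [[0,0,0.4],0,0.5],
    [[0,0,0.3],0,0.5],
    [[0,0,0.3],0,0.5],
    [[0,0,0.3],0,0.5],
    [[0,0,0],0,0.5],
    [[0,0,0],0,0.5]
  ]
}}

```text
t: 7.23
ee_pos: [593.8, 30.4, 114.5]
orientation: [-2.112, -2.324, 0.002]
ft_force: [-0.0, 0.5, 0.4]
width: 44.1
grasp_force: 0.0
```

Request:
{"method": "move_arm", "body": {
  "steps": [
    [[0,0,0],0,1],
    [[0,0,0],0,1],
    [[0,0,0],0,1],
    [[0,0,0],0,1],
    [[0,0,0],0,1],
    [[0,0,0],0,1],
    [[0,0,0],0,1],
    [[0,0,0],0,1],
    [[0,0,0],0,1],
    [[0,0,0],0,1]
  ]
}}

```text
t: 8.07
ee_pos: [594.6, 30.4, 115.6]
orientation: [2.113, 2.325, 0.001]
ft_force: [0.8, -0.0, 1.2]
width: 9.1
grasp_force: 30.0
```

Request:
{"method": "move_arm", "body": {
  "steps": [
    [[0,0,-0.1],0,1],
    [[0,0,-0.1],0,1],
    [[0,0,0],0,1],
    [[0,0,0],0,1],
    [[0,0,0],0,1],
    [[0,0,0],0,1]
  ]
}}

```text
t: 8.57
ee_pos: [593.2, 30.2, 119.9]
orientation: [-2.112, -2.324, 0.003]
ft_force: [-3.3, -2.0, -4.9]
width: 8.7
grasp_force: 30.0
```

Request:
{"method": "move_arm", "body": {
  "steps": [
    [[0,0,-0.08],0,1],
    [[0,0,0],0,1],
    [[0,0,0],0,1],
    [[0,0,0],0,1]
  ]
}}

```text
t: 8.9
ee_pos: [592.6, 30.2, 121.7]
orientation: [-2.111, -2.323, 0.004]
ft_force: [-5.1, -1.9, -4.2]
width: 8.8
grasp_force: 30.0
```

Request:
{"method": "move_arm", "body": {
  "steps": [
    [[0,0,-0.1],0,1],
    [[0,0,0],0,1],
    [[0,0,0],0,1],
    [[0,0,0],0,1]
  ]
}}

```text
t: 9.23
ee_pos: [591.8, 30.2, 123.8]
orientation: [-2.111, -2.322, 0.006]
ft_force: [-7.1, -1.8, -5.3]
width: 9.2
grasp_force: 30.0
```

Request:
{"method": "move_arm", "body": {
  "steps": [
    [[0,-0.12,-0.1],0,1],
    [[0,-0.02,-0.1],0,1],
    [[0,0,0],0,1],
    [[0,0,0],0,1],
    [[0,0,0],0,1]
  ]
}}

```text
t: 9.65
ee_pos: [589.6, 30.0, 129.8]
orientation: [-2.112, -2.323, 0.002]
ft_force: [-5.6, -1.3, -5.5]
width: 9.1
grasp_force: 30.0
```

Run:
```python
from workcell import ctrl, cams
import cv2,numpy as np
a=cams.get_image("side")["image"][150:280,250:390,::-1]
cv2.imwrite("pics/tug.png",cv2.resize(a,(700,580),interpolation=2))
```

```text
(no output)
```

View pics/tug.png

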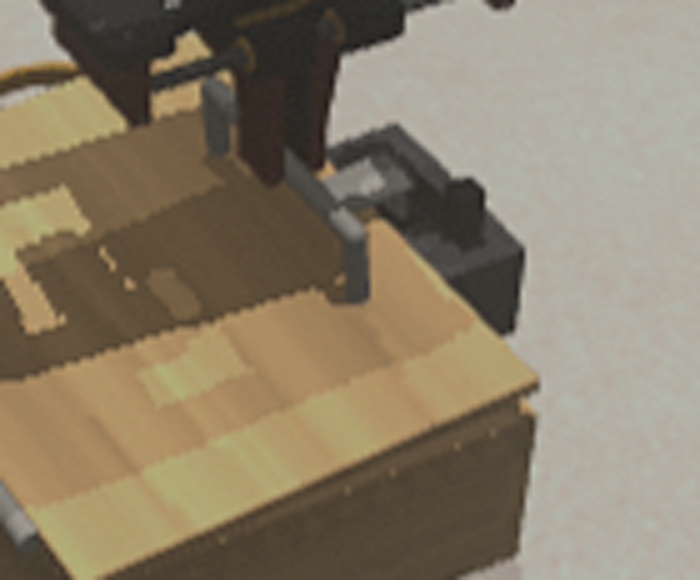

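Request:
{"method": "move_arm", "body": {
  "steps": [
    [[0,-0.12,-0.28],0,1],
    [[0,-0.13,-0.27],0,1],
    [[0,-0.14,-0.265],0,1],
    [[0,-0.155,-0.26],0,1],
    [[0,0,0],0,1],
    [[0,0,0],0,1]
  ]
}}

```text
t: 10.2
ee_pos: [576.1, 28.5, 157.7]
orientation: [-2.113, -2.324, 0.001]
ft_force: [-5.0, -2.3, -6.2]
width: 9.1
grasp_force: 30.0
```

Request:
{"method": "move_arm", "body": {
  "steps": [
    [[0,-0.165,-0.25],0,1],
    [[0,-0.175,-0.245],0,1],
    [[0,-0.185,-0.235],0,1],
    [[0,-0.195,-0.23],0,1],
    [[0,-0.205,-0.22],0,1],
    [[0,-0.215,-0.21],0,1],
    [[0,0,0],0,1],
    [[0,0,0],0,1]
  ]
}}

```text
t: 10.87
ee_pos: [548.5, 25.4, 192.9]
orientation: [2.112, 2.324, 0.0]
ft_force: [-3.0, -4.7, -6.8]
width: 9.2
grasp_force: 29.9
```

Request:
{"method": "move_arm", "body": {
  "steps": [
    [[0,-0.225,-0.2],0,1],
    [[0,-0.235,-0.19],0,1],
    [[0,-0.24,-0.18],0,1],
    [[0,-0.25,-0.17],0,1],
    [[0,-0.255,-0.16],0,1],
    [[0,-0.26,-0.15],0,1],
    [[0,0,0],0,1],
    [[0,0,0],0,1],
    [[0,0,0],0,1],
    [[0,0,0],0,1],
    [[0,0,0],0,1],
    [[0,0,0],0,1]
  ]
}}

```text
t: 11.87
ee_pos: [513.8, 21.5, 219.9]
orientation: [2.11, 2.321, 0.003]
ft_force: [0.8, -7.6, -3.2]
width: 8.9
grasp_force: 29.9
```

Run:
```python
from workcell import ctrl, cams
import cv2,numpy as np
a=cams.get_image("side")["image"][100:360,200:480,::-1]
cv2.imwrite("pics/end.png",cv2.resize(a,None,fx=2,fy=2,interpolation=2))
o=ctrl.get_obs();print(o["ee_pos"],o["ft_force"],o["width"],o["grasp_force"],o["t"])
for n in ("plaster_block","jar_band"):
  print(n,[np.round(r["rect"]).tolist() for r in cams.boxes_of("side",n)[:1]])
```

```text
[513.81687466  21.49726657 219.87572502] [ 0.08845501 -7.18533917 -3.08905775] 8.702602062193753 29.906487464904785 11.9167
plaster_block [[352.0, 316.0, 54.0, 52.0]]
jar_band []
```

View pics/end.png

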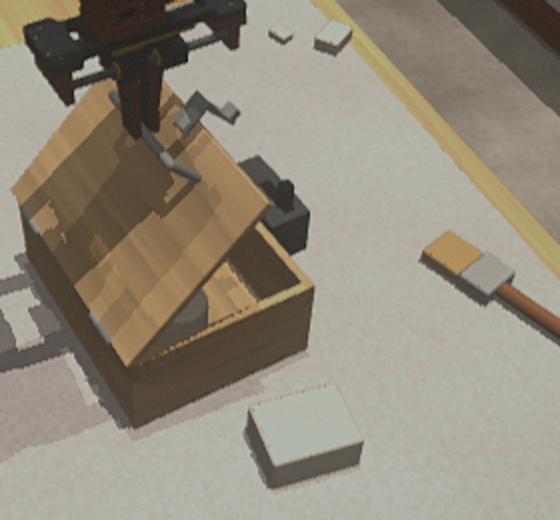

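The lid stands open at about 45°, the fingers are on the bar around (150, 140), and the plaster block is unmoved. The jar band is hidden behind the lid in this view, but nothing went near it.

```bash
python3 -c "
from workcell import ctrl
print(ctrl.close_job())"
```

```text
the job is handed in; nothing more can be done
None
```

The tug showed the catch had not caught, so I left the slide alone, raised the lid to about 45° and handed the job in still gripping the handle. The plaster block was still in place; the jar band was out of view at the end, but the arm went nowhere near it.

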